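# Nest a flipped aluminium channel over two in a packing tray

## Task

Cut aluminium channels are being packed in the tray alternately flipped so that their legs interlock. Take the loose full-length channel that already lies legs down, and set it down (do not drop it) over the two legs-up channels in the tray, so that it bridges the rib between them, one leg inside each, fully down and level, running the same way with its ends about even with theirs. Let it go and leave the other two loose channels, the one lying legs up and the short one, where they lie.

Things in the scene. Friction and masses are not known exactly. Their poses are not given: they have to be found in the camera images.
- channel_down: The piece to move: loose aluminium U-channel lying legs down (flat web on top), 120 mm long (own x), 60 mm wide over the legs (own y), 30 mm high, 4 mm thick, about 0.15 kg; same after a half turn. Origin: centre of the underside, level with the leg ends; top 30 mm above it; z up. Grip it from above across the 60 mm width, a little below the top. Nested: origin 8 mm above the tray's.
- tray: Fixed black tray 136 (own x) x 154 mm (y), 15 mm high, 14 mm rib along x. Origin: centre of underside, below the rib; z up. In each bay lies a loose legs-up channel like the one to move, along x, centred at y = +-39 mm: web top at z 8, leg tops z 34, inner legs y +-(9 to 13), outer +-(65 to 69) mm. A channel nested over the rib has 13 mm play sideways and 35 mm finger room beside each side.
- channel_up: Bystander: a loose aluminium channel of the same section and length (120 x 60 x 30 mm) lying legs up like a trough, on the table outside the tray. Origin: centre of its underside; length along own x. Not to be moved.
- channel_short: Bystander: a loose aluminium channel of the same section lying legs down, but only 70 mm long (70 x 60 x 30 mm). Origin: centre of its underside; length along own x. Not to be moved.
There are look-alikes about, which are no part of the job. What is shaped like the channel_down but blue or purple is not meant.

How it is judged (in metres and radians):
At the end, for the whole second after the job is handed in: Channel nested over the rib, one leg in each legs-up channel: within 15 mm of the tray's centre lengthwise and 18 mm sideways, fully down (within 5 mm), level within 4.5 deg, parallel within 11 deg, at rest, released; the other two loose channels within 30 mm of their starts (x of channel_down in the frame of tray between -0.015 and 0.015 m and y of channel_down in the frame of tray between -0.018 and 0.018 m and z of channel_down in the frame of tray between 0.004 and 0.013 m and angle between the x axis of channel_down and the x axis of tray, either way round below 0.2 rad and angle between channel_down's own z axis and vertical below 0.08 rad and linear speed of channel_down below 0.02 m/s and contact force between the fingers and channel_down below 0.1 N and distance of each of channel_up, channel_short from where it was at the start of the episode below 0.03 m); the robot touches nothing.
It fails at once if the legs-up bystander channel is moved by more than 30 mm (distance of channel_up from where it was at the start of the episode above 0.03 m).
It fails at once if the short bystander channel is moved by more than 30 mm (distance of channel_short from where it was at the start of the episode above 0.03 m).
It fails at once if the channel is dropped: out of the fingers with its underside more than 60 mm above the work surface (contact force between the fingers and channel_down below 0.05 N and height (world z) of channel_down above 0.06 m).
It also fails if it takes over 34 s, if anything falls off the work surface, if the arm or the gripper's body presses on something with over 40 N, if the wrist force passes 120 N, or if a joint passes its speed limit or range.

## Robot

A 7-joint arm with a two-finger parallel gripper is mounted at the origin on the work surface. World frame = base frame: x ahead of the robot, y to its left, z up, the work surface at z = 0. Lengths are in m, angles in degrees, forces in N, time in s.
With the tool pointing down it reaches from about 0.4 to 0.9 m from the base axis. Payload 5.5 kg.
Tool frame: the origin (TCP) lies at the very end of the fingers, on their centre line; the grasp point (between the pads) lies 19 mm behind it; z points along the fingers, y is the line along which they close (so a half turn about z gives the same grasp; the last joint's range is limited). The gripper opens to 92 mm and grips with 3 to 60 N. Pads are 19 mm wide; open, the fingers measure 130 mm over their backs; the gripper's body (75 mm by 190 mm) begins 47 mm behind the grasp point.
Start: joints at [81.314, 28.699, -24.465, 88.831, 12.651, 65.22, -12.049], TCP at [0.262, -0.595, 0.227] pointing down, gripper open.
Joint ranges: [-164.97, 164.97], [-17.58, 116.51], [-87.97, 89.64], [11.32, 138.91], [-80.73, 260.73], [10.89, 115.49], [-147.41, 147.41]. Speed limits (degrees/s): [147.25, 147.25, 180, 180, 180, 180, 180].

## Interface

Orientations are given as [roll, pitch, yaw] about the fixed x, y, z axes, in that order (R = Rz(yaw) Ry(pitch) Rx(roll)).
In Python, from rig import bot, camera, job gives the robot as it stands. The module is installed in compiled form; this text tells all that it offers.
- The arm moves only by the tool play_rows, never from a script. Its argument "increments" is a list that holds one entry, the list of rows, each a list of 7 numbers: the turn, a rotation vector about the tool's x, y, z in rad, then the shift along the tool's x, y, z in cm, then the opening, from -1 (shut) to 1 (fully open). A call has 1 to 8 rows; each row shifts and turns the commanded pose from where the row before left it, along the tool's axes as they then stand; what a row does not reach is not made up. A row lasts 1/10 s, in which the tool goes at most 50 mm and 8.59 degrees, less where a joint would pass 70% of its speed; a pose out of reach is approached as far as the arm can. A call is refused whole if a number of a shift passes 5 or a number of a turn 0.15, either way. A call with a gripper value outside its range is refused whole. The fingers move at their own pace and stop on an object; "squeeze" is the grip in N (left out, the last holds). Time passes only in rows, so rows that do not move let the fingers close. It gives the time, the measured TCP pose, the force, the opening and the grip force at its end, in the units of the state.
- bot.read_state(): the state, without advancing time (a new reading comes with each control period).
- camera(name): name is "scene" or "top" or "wrist"; returns a dict with "img" (420x560x3 uint8, blue, green, red), "z_map" (420x560 float32, m along the optical axis (not along the pixel's ray), 0 where there is no reading), "fx", "fy", "cx", "cy" (pixels), "R" (3x3) and "t" (3): a world point X has camera coordinates R X + t. Camera axes: x right, y down, z forward; pixel columns grow to the right and rows downward; lengths in m; the calibration is good to about 2 mm. A picture is of the moment at which its call begins.
- job.sign_off(): hands the job in; it is judged then, once.
The state is a dict: "time_s": time; "joint_positions": joint angles; "qd": joint speeds; "effort": joint torques, N m; "eef_pos": TCP position; "tcp_rot": TCP orientation; "ft_force": force on the tool from outside, world axes, zero at the start; "torque": the same for the moment, N m; "finger_gap": opening from 0.0 (shut) to 1.0 (fully open); "grasp_force": force on a finger pad.
Only numpy, scipy, OpenCV 4.12 (cv2) and the standard library are available. Lean on these libraries where they do the work, as an engineer would, in place of code of your own. Each camera call takes 0.05 s, during which the arm holds its last target. There are 200 camera calls.

## Working session

There is one attempt and no reset: what is moved stays moved. The work goes in short steps, Python scripts to look and compute and a tool call to move; the robot and the scene stay as the last step left them, time stands still between calls to the robot, and variables do not carry over. Pictures are saved under pics/ and viewed, at most 10 in all, crops included, and the job is handed in when it is done.

Besides the shell and the picture viewer there is one more tool, called after "Call:" as name(argument=value, ...), one argument or row to a line, values as JSON. play_rows: Moves the arm, as the interface text tells. Its arguments: {"type":"object","properties":{"increments":{"type":"array"},"squeeze":{"type":"number"}},"required":["increments"]}

```bash
mkdir -p pics; python3 - <<'E'
from rig import bot,camera
import cv2,numpy as np
for n in("top","scene"):
    c=camera(n); cv2.imwrite(f"pics/{n}0.png",c["img"]); np.savez(f"{n}0.npz",**c)
    print(n,c["fx"],c["cx"],c["cy"],c["R"].round(3).tolist(),c["t"].round(3).tolist())
s=bot.read_state();print(s["time_s"],s["eef_pos"],s["tcp_rot"],s["ft_force"],s["finger_gap"])
E
```

```text
top 480.4268172126158 284.37445528094725 208.89678153161205 [[0.029, -1.0, 0.009], [-0.998, -0.029, -0.054], [0.055, -0.007, -0.998]] [-0.04, 0.444, 1.12]
scene 522.9146423679184 280.6347988038303 211.45546806289394 [[-0.3, 0.954, 0.004], [0.732, 0.233, -0.641], [-0.612, -0.19, -0.768]] [0.141, -0.291, 1.476]
0.1 [ 0.26164052 -0.59430754  0.22576501] [-1.79895633e+02 -2.72156361e-03  2.37681658e+01] [-0.62500005 -0.32292804 -0.01860356] 0.9962742782661711
```

View pics/top0.png

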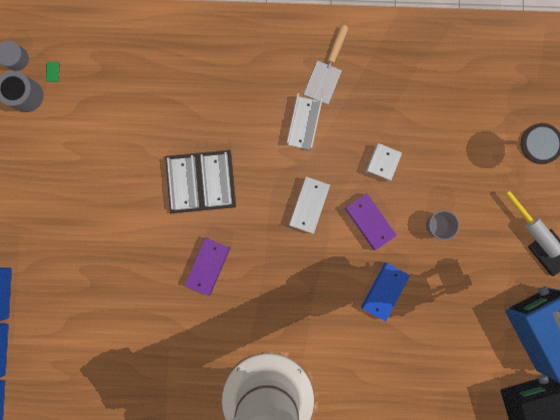

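View pics/scene0.png

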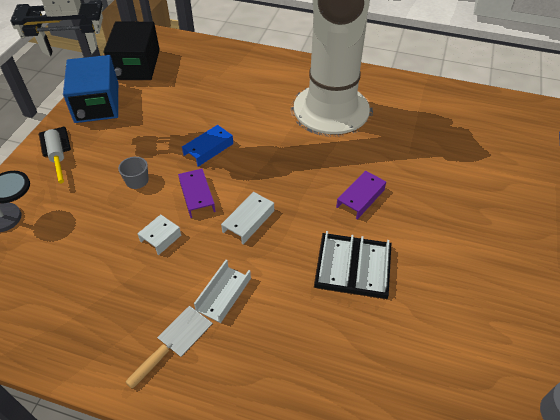

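The top view shows these possible targets:
- Full-length silver channel with a flat web, (310,205).
- Legs-up trough, (305,122).
- Short silver channel, (384,162).
- Purple look-alikes, (371,221) and (207,266).
- Blue look-alike, (386,292).
- Spatula blade, (323,82).

I choose (310,205). The tray is at (201,182).

```bash
cat > h.py <<'E'
import numpy as np,cv2
def cast(c,uv,z):
    uv=np.atleast_2d(uv).astype(float)
    d=np.c_[(uv[:,0]-c["cx"])/c["fx"],(uv[:,1]-c["cy"])/c["fy"],np.ones(len(uv))]@c["R"]
    o=-c["R"].T@c["t"]
    return o+d*((z-o[2])/d[:,2])[:,None]
def rect(c,mask,seed,z):
    """min-area rectangle on plane z of the blob nearest the seed: centre, long, short, yaw of long axis"""
    cs,_=cv2.findContours(mask,cv2.RETR_EXTERNAL,cv2.CHAIN_APPROX_NONE)
    k=min((k for k in cs if cv2.contourArea(k)>80),key=lambda k:-cv2.pointPolygonTest(k,seed,True))
    P=cast(c,k[:,0],z)[:,:2].astype(np.float32)
    b=cv2.boxPoints(cv2.minAreaRect(P)); e,f=b[1]-b[0],b[2]-b[1]
    if np.linalg.norm(f)>np.linalg.norm(e): e,f=f,e
    return b.mean(0),np.linalg.norm(e),np.linalg.norm(f),np.degrees(np.arctan2(e[1],e[0]))%180,k
def white(im):
    h=cv2.cvtColor(im,cv2.COLOR_BGR2HSV); return cv2.inRange(h,(0,0,120),(180,60,255))
def black(im): return cv2.inRange(cv2.cvtColor(im,cv2.COLOR_BGR2HSV),(0,0,0),(180,255,45))
def zpix(c,u,v):
    d=c["z_map"][v,u]; p=np.array([(u-c["cx"])/c["fx"],(v-c["cy"])/c["fy"],1])*d
    return c["R"].T@(p-c["t"])
E
python3 - <<'E'
from h import *
c=dict(np.load("top0.npz")); im=c["img"]
w=white(im)
for n,s,z in(("down",(310,205),.03),("short",(384,162),.03),("up",(305,122),.03)):
    r=rect(c,w,s,z);print(n,r[0],r[1],r[2],r[3])
m=cv2.morphologyEx(black(im)|w,cv2.MORPH_CLOSE,np.ones((5,5)))
r=rect(c,m,(201,182),.02);print("tray",*r[:4])
for p in((310,205),(384,162),(305,122),(183,183),(217,180),(201,182)):print(p,zpix(c,*p).round(4))
cv2.imwrite("pics/crop.png",np.hstack([cv2.resize(im[90:250,270:430],(400,400)),cv2.resize(im[110:270,140:300],(400,400))]))
E
```

```text
down [ 0.45514035 -0.0838268 ] 0.122171566 0.06025087 163.00583
short [ 0.5618369 -0.2552259] 0.07251214 0.06282432 159.31009
up [ 0.6927994  -0.08203746] 0.22029224 0.07585995 160.368
tray [0.5095368  0.13630627] 0.12423776 0.06316452 7.1595206
(310, 205) [ 0.4541 -0.0857  0.0332]
(384, 162) [ 0.5601 -0.2564  0.0288]
(305, 122) [ 0.6545 -0.0703  0.006 ]
(183, 183) [0.4989 0.2144 0.0098]
(217, 180) [0.5087 0.1347 0.0077]
(201, 182) [0.5022 0.1715 0.013 ]
```

View pics/crop.png

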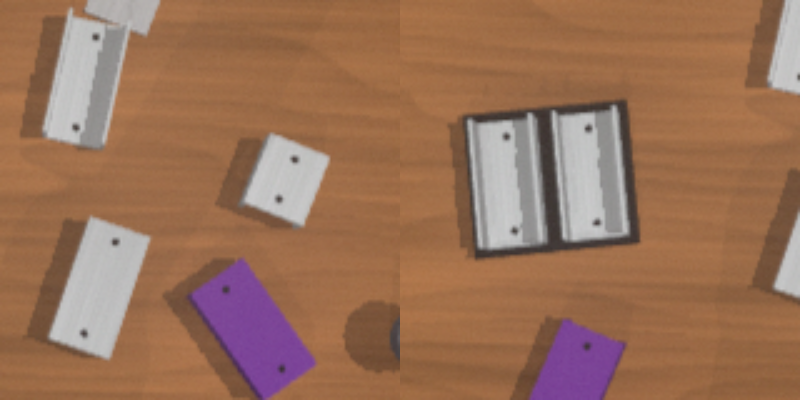

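The crop confirms the choice: a flat-webbed, legs-down, silver, full-length channel at about (98,287) in the crop. It measures 122x60 mm with its top at about 30 mm, centred at (0.455,-0.084) with yaw 163°. The tray is at about (550,178) in the crop and holds the two troughs.

Next I turn the tool, move towards it, and refine the tray pose.

Call:
play_rows(
  increments=[
    [[0,0,0.142,0,0,0,1],[0,0,0.142,0,0,0,1],[0,0,0.142,0,0,0,1],[0,0,0.142,0,0,0,1],[0,0,0.142,0,0,0,1],[0,0,0,0.5,-4,0,1],[0,0,0,0.5,-4,0,1],[0,0,0,0.5,-4,0,1]],
  ],
)

```text
time_s: 0.9
eef_pos: [0.3114, -0.4828, 0.2261]
tcp_rot: [-179.9, 0.0, -17.0]
ft_force: [0.6, 0.7, 1.4]
finger_gap: 1.002
grasp_force: 0.0
```

Call:
play_rows(
  increments=[
    [[0,0,0,0.5,-4,0,1],[0,0,0,0.5,-4,0,1],[0,0,0,0.5,-4,0,1],[0,0,0,0.5,-4,0,1],[0,0,0,0.5,-4,0,1],[0,0,0,0,-4,0,1],[0,0,0,0,-4,0,1],[0,0,0,0,-4,0,1]],
  ],
)

```text
time_s: 1.7
eef_pos: [0.4282, -0.1838, 0.2266]
tcp_rot: [180.0, 0.0, -16.9]
ft_force: [-0.1, -1.2, 0.2]
finger_gap: 0.995
grasp_force: 0.0
```

```bash
python3 - <<'E'
from h import *
c=dict(np.load("top0.npz")); im=c["img"]; w=white(im)
for s in((183,183),(217,180)):
    r=rect(c,w,s,.034);print(*r[:4])
g=cv2.cvtColor(im,cv2.COLOR_BGR2HSV)
print(g[182,196:206],g[210,190:196],im[182,196:206])
m=np.zeros(w.shape,np.uint8);m[140:222,155:245]=(cv2.inRange(g,(0,0,0),(180,90,255)))[140:222,155:245]
m=cv2.morphologyEx(m,cv2.MORPH_CLOSE,np.ones((3,3)))
print(*rect(c,m,(201,182),.015)[:4])
E
```

```text
[0.498113   0.21081463] 0.12271023 0.06421193 7.368411
[0.50795513 0.13436909] 0.122688 0.062376563 7.159521
[[ 10   6 134]
 [  0  23  79]
 [  8  46  67]
 [  8  46  66]
 [ 11  42  66]
 [  8  49  63]
 [ 18  13  95]
 [120   1 196]
 [ 15   3 178]
 [  0   2 142]] [[ 0 39 66]
 [ 5 44 64]
 [ 8 46 67]
 [ 8 46 66]
 [ 8 59 65]
 [ 8 44 64]] [[131 132 134]
 [ 72  72  79]
 [ 55  58  67]
 [ 54  57  66]
 [ 55  59  66]
 [ 51  54  63]
 [ 90  93  95]
 [196 195 195]
 [176 177 178]
 [141 141 142]]
[0.50368226 0.17366228] 0.15442145 0.13522142 97.12639
```

The tray rectangle reads 154.4x135.2 mm, matching its spec, at (0.5037,0.1737) with x at 7.1°. I go above the channel and check it with the wrist camera.

Call:
play_rows(
  increments=[
    [[0,0,0,0,-4,0,1],[0,0,0,-0.3,-4,0,1],[0,0,0,0,-2.3,0,1],[0,0,0,0,0,3,1],[0,0,0,0,0,3,1],[0,0,0,0,0,0,1]],
  ],
)

```text
time_s: 2.3
eef_pos: [0.452, -0.0853, 0.1635]
tcp_rot: [180.0, 0.4, -16.9]
ft_force: [-1.8, -0.6, 0.9]
finger_gap: 0.999
grasp_force: 0.0
```

```bash
python3 - <<'E'
from h import *
from rig import bot,camera
c=camera("wrist");cv2.imwrite("pics/w1.png",c["img"]);np.savez("w1.npz",**c)
s=bot.read_state();print(s["eef_pos"],s["tcp_rot"])
p=c["R"]@np.array([.455,-.084,.03])+c["t"];uv=(p[0]/p[2]*c["fx"]+c["cx"],p[1]/p[2]*c["fy"]+c["cy"]);print(uv)
print(*rect(c,white(c["img"]),uv,.03)[:4])
E
```

```text
[ 0.4534675  -0.0855713   0.16532675] [-179.98810733    0.27865585  -16.87812134]
(np.float64(280.5647696768769), np.float64(197.16291523026996))
[ 0.45528322 -0.08360277] 0.121425584 0.060685378 162.63132
```

View pics/w1.png

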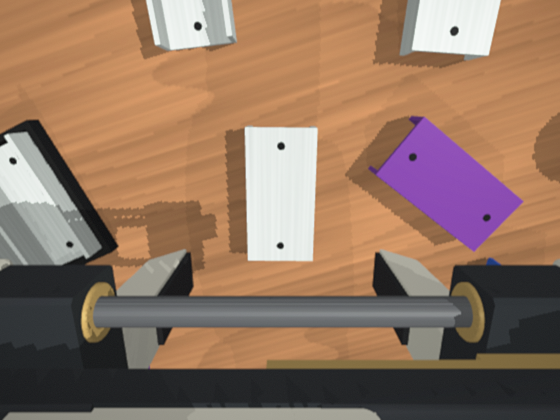

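The wrist view shows the flat silver channel at (281,193), square to the fingers. Its pose agrees with the top view, and the purple piece at (445,183) clears the fingers. I descend.

Call:
play_rows(
  increments=[
    [[0,0,0,0.1,-0.2,3,1],[0,0,0,0,0,3,1],[0,0,0,0,0,3,1],[0,0,0,0,0,3,1],[0,0,0,0,0,2,1],[0,0,0,0,0,1,1],[0,0,0,0,0,0.6,1],[0,0,0,0,0,0,1]],
  ],
)

```text
time_s: 3.15
eef_pos: [0.4575, -0.0847, 0.0112]
tcp_rot: [180.0, -0.0, -16.9]
ft_force: [0.3, -0.3, 0.8]
finger_gap: 0.999
grasp_force: 0.0
```

Call:
play_rows(
  increments=[
    [[0,0,0,0,0,0.3,1],[0,0,0,0,0,0,1],[0,0,0,0,0,0,0],[0,0,0,0,0,0,0],[0,0,0,0,0,0,0],[0,0,0,0,0,0,0],[0,0,0,0,0,0,0],[0,0,0,0,0,0,0]],
  ],
  squeeze=25,
)

```text
time_s: 3.95
eef_pos: [0.4569, -0.0845, 0.0078]
tcp_rot: [180.0, -0.0, -16.9]
ft_force: [0.1, -0.4, 1.2]
finger_gap: 0.652
grasp_force: 25.0
```

Call:
play_rows(
  increments=[
    [[0,0,0,0,0,-0.5,0],[0,0,0,0,0,-1.5,0],[0,0,0,0,0,-3,0],[0,0,0,0,0,-3,0],[0,0,0,0,0,-2,0],[0,0,0,0,0,-1,0],[0,0,0,0,0,0,0]],
  ],
  squeeze=30,
)

```text
time_s: 4.65
eef_pos: [0.4577, -0.0848, 0.1188]
tcp_rot: [180.0, -0.1, -16.9]
ft_force: [-0.1, 0.3, -1.2]
finger_gap: 0.653
grasp_force: 30.0
```

Call:
play_rows(
  increments=[
    [[0,0,-0.07,0,0,0,0],[0,0,-0.14,0,0,0,0],[0,0,-0.14,0,0,0,0],[0,0,-0.07,0,0,0,0],[0,0,0,0.5,-1.5,0,0],[0,0,0,1,-3,0,0],[0,0,0,1,-3,0,0],[0,0,0,1,-3,0,0]],
  ],
)

```text
time_s: 5.45
eef_pos: [0.4776, 0.0249, 0.1163]
tcp_rot: [-180.0, 0.1, 7.1]
ft_force: [0.5, -0.1, -1.5]
finger_gap: 0.653
grasp_force: 30.0
```

Call:
play_rows(
  increments=[
    [[0,0,0,1,-3,0,0],[0,0,0,1,-3,0,0],[0,0,0,1,-3,0,0],[0,0,0,1,-3,0,0],[0,0,0,0.5,-1.5,0,0],[0,0,0,0,-1,0,0],[0,0,0,0,0,0,0],[0,0,0,0,0,0,0]],
  ],
)

```text
time_s: 6.25
eef_pos: [0.5044, 0.1723, 0.1168]
tcp_rot: [179.9, 0.1, 7.1]
ft_force: [0.3, -0.6, -2.7]
finger_gap: 0.648
grasp_force: 30.0
```

```bash
python3 - <<'E'
from h import *
from rig import bot,camera
s=bot.read_state();print(s["time_s"],s["eef_pos"],s["tcp_rot"],s["finger_gap"],s["grasp_force"])
c=camera("wrist");d=camera("scene");cv2.imwrite("pics/p2.png",np.hstack([cv2.resize(c["img"],(400,300)),cv2.resize(d["img"][180:330,270:470],(400,300))]));np.savez("w2.npz",**c)
E
```

```text
6.25 [0.50436839 0.17228825 0.11681824] [1.79937771e+02 1.08250624e-01 7.13081380e+00] 0.6479052053193405 29.97931882739067
```

View pics/p2.png

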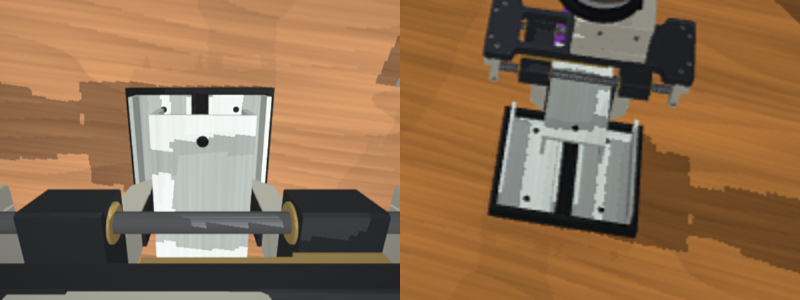

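The pair of pictures shows the channel (wrist half, centre column 203) straight above the rib (column 200), parallel to the tray. I check that it hangs level and sits right lengthwise.

```bash
python3 - <<'E'
from h import *
c=dict(np.load("w2.npz"))
a=np.radians(7.1);R=np.array([[np.cos(a),np.sin(a)],[-np.sin(a),np.cos(a)]])
for v in(164,180,215,250):
  for u in (225,284,345):
    p=zpix(c,u,v);print(u,v,(R@(p[:2]-[.5037,.1737])).round(4),p[2].round(4))
g=c["img"][:,262].astype(int).sum(1);print("col262 jumps",[(v,g[v],g[v+1]) for v in range(110,200) if abs(g[v+1]-g[v])>60])
for uv,z in(((262,160),.139),((262,123),.015),((209,200),.139),((360,200),.139)):print(uv,(R@(cast(c,uv,z)[0,:2]-[.5037,.1737])).round(4))
E
```

```text
225 164 [0.0573 0.0219] 0.1386
284 164 [ 0.0573 -0.0015] 0.1382
345 164 [ 0.0575 -0.0256] 0.1394
225 180 [0.051  0.0222] 0.1391
284 180 [ 0.0509 -0.0015] 0.1387
345 180 [ 0.0509 -0.0262] 0.1385
225 215 [0.0357 0.0231] 0.1375
284 215 [ 0.0362 -0.0016] 0.1389
345 215 [ 0.0361 -0.027 ] 0.1385
225 250 [0.0204 0.0237] 0.1387
284 250 [ 0.0205 -0.0016] 0.1389
345 250 [ 0.0205 -0.0278] 0.1388
col262 jumps [(121, np.int64(299), np.int64(228)), (122, np.int64(228), np.int64(137)), (131, np.int64(105), np.int64(235)), (132, np.int64(235), np.int64(432)), (133, np.int64(432), np.int64(513)), (134, np.int64(513), np.int64(590)), (135, np.int64(590), np.int64(709)), (159, np.int64(715), np.int64(640)), (196, np.int64(712), np.int64(640)), (197, np.int64(640), np.int64(543))]
(262, 160) [0.059  0.0072]
(262, 123) [0.0682 0.0141]
(209, 200) [0.0426 0.0291]
(360, 200) [ 0.0427 -0.0327]
```

The channel hangs level, its centre is (-1,-2) mm in the tray frame, and the tray edge reads 68.2 mm as expected. I lower it.

Call:
play_rows(
  increments=[
    [[0,0,0,0.1,-0.2,1.5,0],[0,0,0,0,0,2,0],[0,0,0,0,0,2,0],[0,0,0,0,0,1.5,0],[0,0,0,0,0,1,0],[0,0,0,0,0,0.7,0],[0,0,0,0,0,0.5,0],[0,0,0,0,0,0,0]],
  ],
)

```text
time_s: 7.15
eef_pos: [0.5058, 0.1756, 0.0254]
tcp_rot: [180.0, 0.0, 7.2]
ft_force: [0.2, 0.1, -2.3]
finger_gap: 0.65
grasp_force: 30.0
```

Call:
play_rows(
  increments=[
    [[0,0,0,0,0,0.3,0],[0,0,0,0,0,0.2,0],[0,0,0,0,0,0.2,0],[0,0,0,0,0,0.1,0],[0,0,0,0,0,0.1,0],[0,0,0,0,0,0,0]],
  ],
)

```text
time_s: 7.75
eef_pos: [0.5058, 0.1756, 0.0166]
tcp_rot: [180.0, 0.0, 7.2]
ft_force: [-0.3, -0.1, -2.3]
finger_gap: 0.651
grasp_force: 30.0
```

Call:
play_rows(
  increments=[
    [[0,0,0,0,0,0.1,0],[0,0,0,0,0,0,0],[0,0,0,0,0,0.05,0],[0,0,0,0,0,0,0]],
  ],
)

```text
time_s: 8.15
eef_pos: [0.5061, 0.1757, 0.0158]
tcp_rot: [180.0, -0.0, 7.2]
ft_force: [-1.6, -0.7, 4.8]
finger_gap: 0.651
grasp_force: 30.0
```

Contact shows: the vertical force rose from -2.3 to +4.8 N at the expected height. I open only part way to stay clear of the outer legs, then go straight up.

Call:
play_rows(
  increments=[
    [[0,0,0,0,0,0,0.4],[0,0,0,0,0,0,0.55],[0,0,0,0,0,0,0.55],[0,0,0,0,0,0,0.55],[0,0,0,0,0,0,0.55],[0,0,0,0,0,0,0.55]],
  ],
)

```text
time_s: 8.75
eef_pos: [0.5059, 0.1757, 0.0152]
tcp_rot: [-180.0, 0.0, 7.2]
ft_force: [-0.5, 0.6, -0.3]
finger_gap: 0.778
grasp_force: 0.0
```

Call:
play_rows(
  increments=[
    [[0,0,0,0,0,-0.5,0.55],[0,0,0,0,0,-1,0.55],[0,0,0,0,0,-2,0.55],[0,0,0,0,0,-3,0.55],[0,0,0,0,0,-4,0.55],[0,0,0,0,0,-4,0.55],[0,0,0,0,0,-3,0.55],[0,0,0,0,0,0,0.55]],
  ],
)

```text
time_s: 9.55
eef_pos: [0.5088, 0.1773, 0.1957]
tcp_rot: [-179.9, -0.5, 7.2]
ft_force: [1.0, -0.1, 0.2]
finger_gap: 0.773
grasp_force: 0.0
```

```bash
python3 - <<'E'
from h import *
from rig import bot,camera
c=camera("wrist");d=camera("scene");cv2.imwrite("pics/p3.png",np.hstack([cv2.resize(c["img"],(400,300)),cv2.resize(d["img"][180:330,270:470],(400,300))]))
a=np.radians(7.1);R=np.array([[np.cos(a),np.sin(a)],[-np.sin(a),np.cos(a)]])
for P in([-.045,-.02],[-.03,.02],[0,-.02],[0,.02],[.045,-.02],[.045,.02]):
    X=np.r_[R.T@P+[.5037,.1737],.038];p=c["R"]@X+c["t"];u,v=(p[:2]/p[2]*[c["fx"],c["fy"]]+[c["cx"],c["cy"]]).round().astype(int)
    if 0<=u<560 and 0<=v<420: print(P,u,v,zpix(c,u,v)[2].round(4))
s=bot.read_state();print(s["eef_pos"],s["grasp_force"])
E
```

```text
[-0.045, -0.02] 306 246 0.0379
[-0.03, 0.02] 266 231 0.039
[0, -0.02] 307 202 0.0381
[0, 0.02] 265 202 0.0385
[0.045, -0.02] 308 154 0.038
[0.045, 0.02] 265 154 0.0388
[0.50632396 0.17556681 0.19142866] 0.0
```

View pics/p3.png

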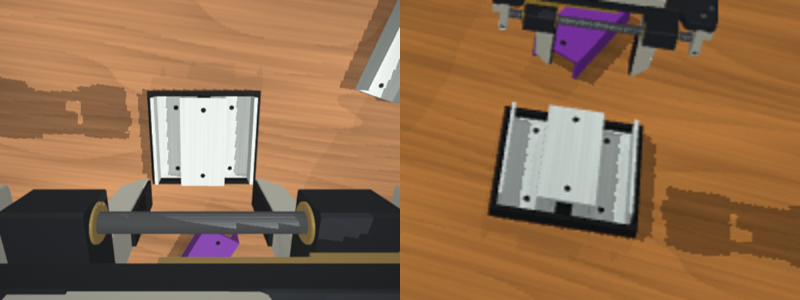

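The pictures show the channel bridging the rib at (203,140) in the wrist half, parallel to the tray. Its web top is at 38 mm everywhere, so it is fully down and level. The fingers are clear.

```bash
python3 -c "
from rig import job
print(job.sign_off())"
```

```text
the job is handed in; nothing more can be done
None
```

The legs-down channel now sits over the tray rib, fully down, level and released; I did not touch the other two loose channels, and the job is handed in with no verdict returned.

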